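Register a reagent cassette in the code reader's corner

TASK

Check the fresh reagent cassette (lime green caps and tab) in at the code reader: slide it label first along the station's lane and under the reader's bridge, flat on the deck, until it sits square in the corner, and press it firmly against the back fence and the side fence at once. Finish while still holding it there with the gripper, pushing steadily against both fences; do not let go. Leave the spent grey cassette and everything else on the bench where it is.

Things in the scene. Friction and masses are not known exactly. Their poses are not given: they have to be found in the camera images.
- cassette: Fresh reagent cassette with LIME GREEN caps and grip tab: an upright white block 140 x 56 x 55 mm (x, y, z), 0.3 to 0.65 kg. Origin at the centre of its underside; x points to its front end (white label, black bars). Two caps on top, in front, reach 63 mm. Near its rear a stiff tab, 24 mm long (x), 12 mm thick (y), stands from 55 to 97 mm above the underside.
- cassette_grip (a point): Where to pinch the lime tab: on the tab's axis, 50 mm behind the cassette's middle and 80 mm above its underside (17 mm below the tab's top, 25 mm above the block's top). The fingers close along the cassette's y. Axes as the cassette's.
- cassette_corner (a point): The cassette's front left bottom corner (70 mm ahead, 28 mm to the left (+y) of its origin, at the underside). Axes as the cassette's.
- station: Fixed code-reader station, at some yaw on the bench: grey deck plate 240 x 160 x 12 mm (x, y, z), origin at the centre of its underside, top face at z = 12 mm. A lane runs along its +x from the open -x end, under a white bridge, to the corner of two blue metal fences.
- bridge (a point): Middle of the underside of the white bridge over the lane (station frame x 62, y 2, z 85 mm); axes as the station's. The bridge is 24 mm deep (x), its underside 73 mm and its top 91 mm above the deck: block and caps pass beneath with 10 mm to spare, the grip tab cannot. Clear lane below it: station y = -45 mm (right post) to 50 mm (side fence).
- back_fence: Blue back fence across the end of the lane: its flat face towards the lane is the plane x = 108 mm of the station frame, 48 mm high above the deck, rigid. The slick fences and deck (friction about 0.15) still drag a few N: 10 to 15 N against each fence makes a sure seat. Origin at the middle of its foot, at x = 114 mm, y = 1 mm, z = 12 mm of the station frame; axes as the station's.
- side_fence: Blue side fence along the left (+y) of the lane: its flat face towards the lane is the plane y = 50 mm of the station frame, from x = -30 to 108 mm, 48 mm high above the deck, rigid. Origin at the middle of its foot, at x = 39 mm, y = 56 mm, z = 12 mm of the station frame; axes as the station's.
- fence_corner (a point): The inner corner where the two fence faces meet at the deck's top face (x = 108, y = 50, z = 12 mm of the station frame). When the cassette is home, its front left bottom corner is here. Axes as the station's.
- spent_cassette: A spent cassette of the same shape with GREY caps and grip tab, standing beside the fresh one (either side). Not to be moved.
- tube_rack: Bystander, not to be moved: blue rack of six capped sample tubes, 200 x 50 x 102 mm; origin at the centre of its underside.
- buffer_bottle: Bystander, not to be moved: bottle with a blue cap, 68 mm wide, 150 mm tall; origin at the centre of its underside.
- stain_jar: Bystander, not to be moved: jar with a red lid, 56 mm wide, 80 mm tall; origin at the centre of its underside.
- tip_box: Bystander, not to be moved: grey box with a teal lid, 122 x 87 x 67 mm; origin at the centre of its underside.
- beaker: Bystander, not to be moved: clear open beaker, 68 mm wide, 85 mm tall; origin at the centre of its underside.
- timer: Bystander, not to be moved: white pocket timer lying flat, 65 x 65 x 20 mm; origin at the centre of its underside.

How it is judged:
By the outcome, as a careful person would: the job done as asked, in the order asked, and still so for the second after the job is handed in, while the arm keeps its last pose, push and grip.
It also fails if it takes over 61 s, if anything falls off the work surface, if the arm or the gripper's body presses on something with over 40 N, if the wrist force passes 120 N, or if a joint passes its speed limit or range.

ROBOT

A 7-joint arm with a two-finger parallel gripper is mounted at the origin on the work surface. World frame = base frame: x ahead of the robot, y to its left, z up, the work surface at z = 0. Lengths are in m, angles in rad, forces in N, time in s.
With the tool pointing down it reaches from about 0.425 to 0.925 m from the base axis. Payload 6.8 kg.
Tool frame: the origin (TCP) lies at the very end of the fingers, on their centre line; the grasp point (between the pads) lies 19 mm behind it; z points along the fingers, y is the line along which they close (so a half turn about z gives the same grasp; the last joint's range is limited). The gripper opens to 88 mm and grips with 3 to 60 N. Pads are 20 mm wide; open, the fingers measure 115 mm over their backs; the gripper's body (75 mm by 178 mm) begins 61 mm behind the grasp point.
Start: joints at [1.206, 0.477, 0.022, 1.555, -0.011, 1.109, -0.083], TCP at [0.171, -0.653, 0.223] pointing down, gripper open.
Joint ranges: [-2.96, 2.96], [-0.34, 2.1], [-1.41, 1.46], [0.24, 2.44], [-1.37, 4.51], [0.17, 1.92], [-2.96, 2.96]. Speed limits (rad/s): [2.39, 2.39, 3.14, 3.14, 3.14, 3.14, 3.14].

INTERFACE

Orientations are given as a unit quaternion [x, y, z, w].
In Python, from station import bot, capture gives the robot as it stands. The module is installed in compiled form; this text tells all that it offers.
- The arm moves only by the tool arm_command, never from a script. Its argument "series" is a list that holds one entry, the list of rows, each a list of 7 numbers: the opening in per cent of the stroke, from 0 (shut) to 100 (fully open), then the shift along the tool's x, y, z in m, then the turn, a rotation vector about the tool's x, y, z in rad. In form: [[[gripper, dx, dy, dz, wx, wy, wz], ...]]. A call has exactly 10 rows; each row shifts and turns the commanded pose from where the row before left it, along the tool's axes as they then stand; what a row does not reach is not made up. A row lasts 1/8 s, in which the tool goes at most 62.5 mm and 10.7 degrees, less where a joint would pass 70% of its speed; a pose out of reach is approached as far as the arm can. A call is refused whole if a number of a shift passes 0.0625 or a number of a turn 0.188, either way. A call with a gripper value outside its range is refused whole. The fingers move at their own pace and stop on an object; "grip_force" is the grip in N (left out, the last holds). Time passes only in rows, so rows that do not move let the fingers close, or fill a call up. It gives the time, the measured TCP pose, the force, the opening and the grip force at its end, in the units of the state.
- bot.observe(): the state, without advancing time (a new reading comes with each control period).
- capture(name): name is "side" or "top" or "wrist"; returns a dict with "image" (384x512x3 uint8, red, green, blue), "fx", "fy", "cx", "cy" (pixels), "dist" ([k1, k2, p1, p2, k3] as OpenCV has them; the pictures are not rectified), "world_to_cam" (4x4, takes a point from world to camera coordinates); the wrist camera has in their place "hand_eye" (4x4, takes a point from camera to tool coordinates, whose origin is the TCP and whose axes are the flange's). Camera axes: x right, y down, z forward; pixel columns grow to the right and rows downward; lengths in m; the calibration is good to about 2 mm. A picture is of the moment at which its call begins: read the wrist's pose just before it. There is no depth.
- bot.hand_in(): hands the job in; it is judged then, once.
The state is a dict: "t": time; "q": joint angles; "qvel": joint speeds; "effort": joint torques, N m; "tcp_pos": TCP position; "orientation": TCP orientation; "wrist_force": force on the tool from outside, world axes, zero at the start; "wrist_torque": the same for the moment, N m; "grip_width": finger opening in m; "finger_force": force on a finger pad.
Only numpy, scipy, OpenCV 4.12 (cv2) and the standard library are available. Lean on these libraries where they do the work, as an engineer would, in place of code of your own. Each camera call takes 0.05 s, during which the arm holds its last target. There are 200 camera calls.

## Working session

There is one attempt and no reset: what is moved stays moved. The work goes in short steps, Python scripts to look and compute and a tool call to move; the robot and the scene stay as the last step left them, time stands still between calls to the robot, and variables do not carry over. Pictures are saved under pics/ and viewed, at most 10 in all, crops included, and the job is handed in when it is done.

Besides the shell and the picture viewer there is one more tool, called as a command line: name --argument value ..., lists and objects as JSON in quotes. arm_command: Moves the arm, as the interface text tells. Its arguments: {"type":"object","properties":{"series":{"type":"array"},"grip_force":{"type":"number"}},"required":["series"]}

```bash
mkdir -p pics; python3 - <<'E'
from station import bot, capture
import cv2,numpy as np,pickle
s=bot.observe();print(s)
d={}
for n in("top","side"):
    c=capture(n);d[n]=c
    cv2.imwrite(f"pics/{n}0.png",cv2.resize(c["image"][:,:,::-1],(768,576),interpolation=cv2.INTER_CUBIC))
    print(n,c["fx"],c["fy"],c["cx"],c["cy"],c["dist"],np.round(c["world_to_cam"],3).tolist())
pickle.dump(d,open("c0.pkl","wb"))
E
```

```text
{'t': 0.0, 'q': array([ 1.20589088,  0.47779809,  0.02232347,  1.55642528, -0.01148735,
        1.1093257 , -0.08309516]), 'qvel': array([ 0.00024531,  0.00082689,  0.00216899, -0.00022546, -0.0004688 ,
        0.00037649, -0.00037473]), 'effort': array([-5.48559328e-04, -5.82855570e+01,  1.53437052e+00, -2.72615898e+01,
       -5.43458853e-02,  1.69321097e-02,  1.27333333e-04]), 'tcp_pos': array([ 0.17128262, -0.65228324,  0.22169383]), 'orientation': array([ 9.91764279e-01,  1.28073333e-01, -1.86002887e-04, -8.95073511e-04]), 'wrist_force': array([ 0.25316011, -0.89568536,  0.68931935]), 'wrist_torque': array([-0.02899386, -0.04293735,  0.00729338]), 'finger_force': 0.0, 'grip_width': 0.08802330636268602}
top 438.7614881932723 438.7614881932723 253.89306424347828 188.91304224588174 [-0.03615789  0.          0.          0.          0.        ] [[0.027, -0.999, -0.016, -0.019], [-0.98, -0.024, -0.199, 0.582], [0.198, 0.021, -0.98, 1.385], [0.0, 0.0, 0.0, 1.0]]
side 401.07615339845205 401.07615339845205 256.69139897235465 188.44529465972397 [-0.1001125  0.         0.         0.         0.       ] [[-0.911, -0.413, -0.015, 0.555], [-0.291, 0.666, -0.687, 0.225], [0.293, -0.622, -0.726, 1.202], [0.0, 0.0, 0.0, 1.0]]
```

View pics/top0.png

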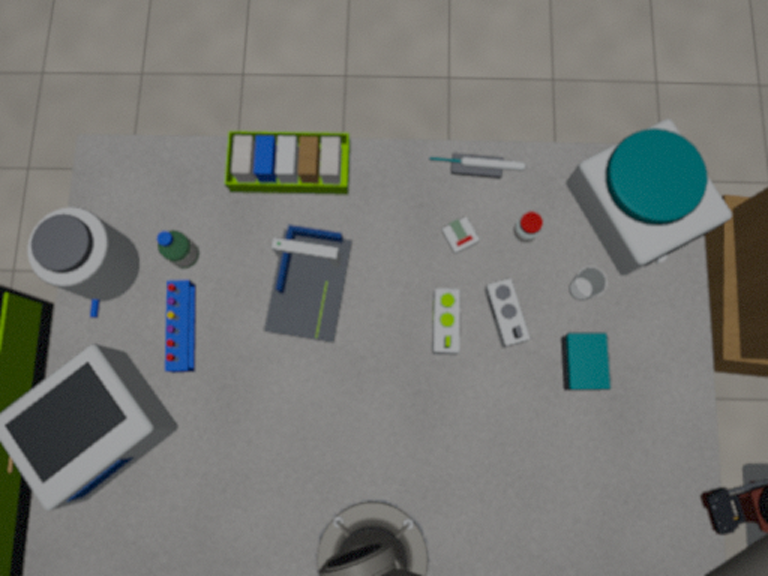

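View pics/side0.png

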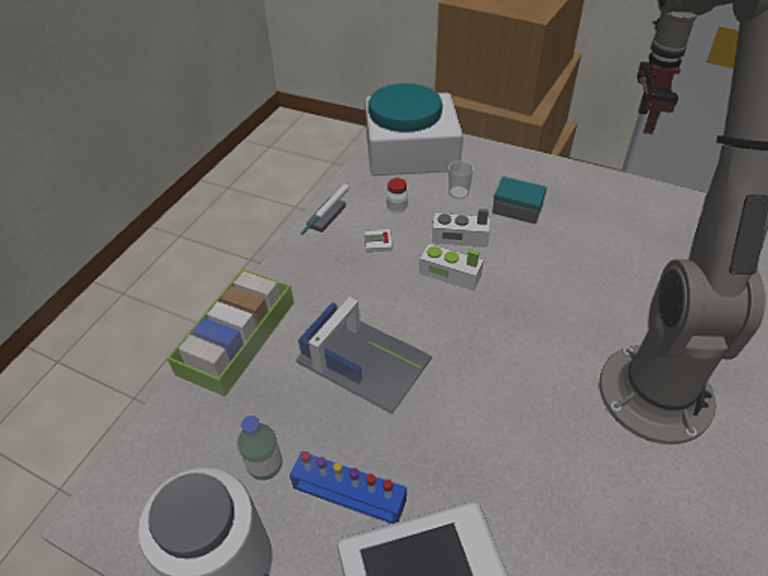

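The top view shows the fresh cassette with its caps at about (447,300) and (447,320), its tab at (448,341) and its front facing up. The spent cassette is to its right. The station deck's near corners are at (265,330) and (334,341), with the bridge near (305,248). The side view agrees.

```bash
cat > h.py <<'E'
import numpy as np,cv2,pickle
from scipy.spatial.transform import Rotation as R
from scipy.optimize import least_squares
from station import bot,capture
def T(p,q):
    M=np.eye(4);M[:3,:3]=R.from_quat(q).as_matrix();M[:3,3]=p;return M
def wrist():
    s=bot.observe();c=capture("wrist");c["world_to_cam"]=np.linalg.inv(T(s["tcp_pos"],s["orientation"])@c["hand_eye"]);return c
def proj(c,P):
    K=np.array([[c["fx"],0,c["cx"]],[0,c["fy"],c["cy"]],[0,0,1]]);W=c["world_to_cam"]
    return cv2.projectPoints(np.atleast_2d(P).astype(float),cv2.Rodrigues(W[:3,:3])[0],W[:3,3],K,np.array(c["dist"],float))[0][:,0]
def ray(c,uv,z):
    K=np.array([[c["fx"],0,c["cx"]],[0,c["fy"],c["cy"]],[0,0,1]]);W=np.linalg.inv(c["world_to_cam"])
    n=cv2.undistortPoints(np.array([[uv]],float),K,np.array(c["dist"],float))[0,0]
    d=W[:3,:3]@[n[0],n[1],1];o=W[:3,3];return o+d*(z-o[2])/d[2]
def pose(x,P):
    c,s=np.cos(x[2]),np.sin(x[2]);P=np.atleast_2d(P)
    return np.c_[x[0]+c*P[:,0]-s*P[:,1],x[1]+s*P[:,0]+c*P[:,1],P[:,2]]
def fit(obs,x0):
    "obs: list of (cam, model points, pixels); returns x,y,yaw and residuals"
    f=lambda x:np.concatenate([(proj(c,pose(x,P))-np.array(U)).ravel() for c,P,U in obs])
    r=least_squares(f,x0,loss="soft_l1");return r.x,f(r.x).reshape(-1,2)
def up(*uv): return [((u+.5)/1.5-.5,(v+.5)/1.5-.5) for u,v in uv]
E
python3 - <<'E'
from h import *
d=pickle.load(open("c0.pkl","rb"));t,s=d["top"],d["side"]
for n,c in d.items():
    h=cv2.cvtColor(c["image"],cv2.COLOR_RGB2HSV);m=cv2.inRange(h,(32,120,80),(48,255,255))
    k,_,st,ce=cv2.connectedComponentsWithStats(m)
    print(n,[(st[i,4],np.round(ce[i],1).tolist()) for i in range(1,k) if st[i,4]>15])
u=up((265,330),(334,341),(351,240))
print("deck",[ray(t,x,.012).round(3) for x in u])
print("tab",ray(t,up((448,340))[0],.097).round(3),"caps",[ray(t,x,.063).round(3) for x in up((447,300),(447,320))])
x,r=fit([(t,np.array([[-.12,.08,.012],[-.12,-.08,.012],[.12,-.08,.012]]),u)],[.7,.2,0]);print("station",x,r.round(1).tolist())
q=bot.observe();print(R.from_quat(q["orientation"]).as_matrix().round(3))
c=wrist();print(np.round(c["hand_eye"],3),c["fx"])
E
```

```text
top [(np.int32(645), [197.2, 108.5]), (np.int32(115), [1.9, 211.2]), (np.int32(63), [297.9, 199.8]), (np.int32(64), [297.8, 212.8]), (np.int32(20), [298.0, 227.2])]
side [(np.int32(49), [289.2, 167.3]), (np.int32(47), [314.5, 170.8]), (np.int32(50), [300.8, 170.8]), (np.int32(23), [167.4, 181.9]), (np.int32(36), [146.0, 197.7]), (np.int32(49), [179.9, 206.9]), (np.int32(30), [260.5, 235.0]), (np.int32(25), [153.5, 241.6]), (np.int32(61), [126.7, 244.5])]
deck [array([0.479, 0.254, 0.012]), array([0.458, 0.098, 0.012]), array([0.692, 0.068, 0.012])]
tab [ 0.457 -0.149  0.097] caps [array([ 0.548, -0.149,  0.063]), array([ 0.504, -0.149,  0.063])]
station [ 0.58643732  0.16151016 -0.12696342] [[-0.7, 0.4], [0.1, 0.3], [0.5, -1.0]]
[[ 0.967  0.254 -0.001]
 [ 0.254 -0.967  0.001]
 [-0.    -0.002 -1.   ]]
[[ 0.001 -0.953 -0.303  0.085]
 [ 1.     0.001 -0.     0.001]
 [ 0.    -0.303  0.953 -0.161]
 [ 0.     0.     0.     1.   ]] 297.6170758482253
```

arm_command --series '[[[100,0,0,-0.003,0,0,0.128],[100,0,0,-0.003,0,0,0.129],[100,0.025,-0.042,-0.003,0,0,0],[100,0.025,-0.042,-0.003,0,0,0],[100,0.025,-0.042,-0.003,0,0,0],[100,0.025,-0.042,-0.003,0,0,0],[100,0.025,-0.042,-0.003,0,0,0],[100,0.025,-0.042,-0.003,0,0,0],[100,0.025,-0.042,-0.003,0,0,0],[100,0.025,-0.042,-0.003,0,0,0]]]'

```text
t: 1.4
tcp_pos: [0.372, -0.3154, 0.2527]
orientation: [1.0, -0.0, -0.0, 0.0]
wrist_force: [0.2, -1.2, -0.8]
grip_width: 0.0879
finger_force: 0.0
```

arm_command --series '[[[100,0.025,-0.042,0,0,0,0],[100,0.025,-0.042,0,0,0,0],[100,0.025,-0.042,0,0,0,0],[100,0.025,-0.041,0,0,0,0],[100,0.01,0,0,0,0,0],[100,0,0,0,0,0,0],[100,0,0,0,0,0,0],[100,0,0,0,0,0,0],[100,0,0,0,0,0,0],[100,0,0,0,0,0,0]]]'

```text
t: 2.65
tcp_pos: [0.4814, -0.1502, 0.2527]
orientation: [1.0, -0.0, 0.0, 0.0]
wrist_force: [-0.4, 0.1, -0.5]
grip_width: 0.0876
finger_force: 0.0
```

```bash
python3 - <<'E'
from h import *
s=bot.observe();print(s["t"],s["tcp_pos"],R.from_quat(s["orientation"]).as_matrix().round(3).tolist(),s["wrist_force"])
c=wrist();pickle.dump(c,open("w1.pkl","wb"))
cv2.imwrite("pics/w1.png",cv2.resize(c["image"][:,:,::-1],(768,576),interpolation=cv2.INTER_CUBIC))
E
```

```text
2.65 [ 0.48139542 -0.15021482  0.25271983] [[1.0, -0.001, 0.0], [-0.001, -1.0, -0.0], [0.0, 0.0, -1.0]] [-0.43527742  0.12844664 -0.50981921]
```

View pics/w1.png

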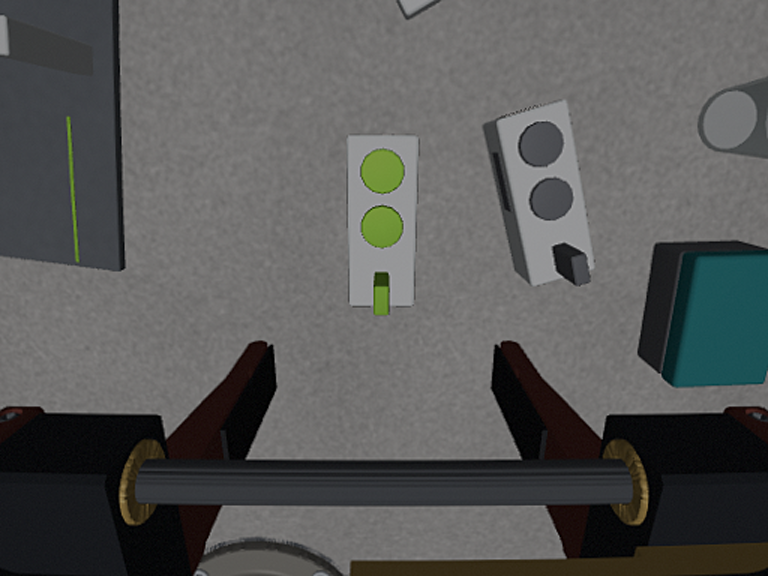

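The fresh cassette's block top has corners at about (348,135), (418,136), (414,306) and (349,306), and its tab top spans (374..389, 286..314). The deck's rear-right corner is at (124,270).

```bash
python3 - <<'E'
from h import *
c=pickle.load(open("w1.pkl","rb"))
P=[[.07,.028,.055],[.07,-.028,.055],[-.07,-.028,.055],[-.07,.028,.055],[-.038,.006,.097],[-.038,-.006,.097],[-.062,-.006,.097],[-.062,.006,.097]]
U=up((348,135),(418,136),(414,306),(349,306),(374,286),(389,286),(389,314),(374,314))
x,r=fit([(c,np.array(P),U)],[.507,-.149,0]);print(x,r.round(1).tolist())
g=pose(x,[-.05,0,.08])[0];print("grip",g)
h=cv2.cvtColor(c["image"],cv2.COLOR_RGB2HSV);m=cv2.inRange(h,(32,120,60),(48,255,255))
k,_,st,ce=cv2.connectedComponentsWithStats(m)
print([(ray(c,ce[i],.063).round(4),st[i]) for i in range(1,k) if st[i,4]>200])
print("deck corner",ray(c,up((124,270))[0],.012))
s=bot.observe();M=T(s["tcp_pos"],s["orientation"]);gt=np.array([g[0],g[1],.061]);print("delta tool",M[:3,:3].T@(gt-M[:3,3]))
E
```

```text
[ 0.50745992 -0.14983393 -0.00892057] [[-1.2, -1.0], [1.1, -1.2], [0.2, 0.8], [-0.2, 0.4], [-0.3, -0.4], [0.5, -0.3], [0.2, 1.2], [-0.4, 1.1]]
grip [ 0.45746191 -0.1493879   0.08      ]
[(array([0.5383, 0.093 , 0.063 ]), array([ 44,  78,   9,  97, 233], dtype=int32)), (array([ 0.5503, -0.1498,  0.063 ]), array([241,  99,  28,  30, 656], dtype=int32)), (array([ 0.5079, -0.1493,  0.063 ]), array([241, 137,  27,  28, 597], dtype=int32)), (array([ 0.4471, -0.1484,  0.063 ]), array([249, 187,  11,  23, 201], dtype=int32))]
deck corner [0.45880745 0.09372092 0.012     ]
delta tool [-0.02402198 -0.00073495  0.19172334]
```

arm_command --series '[[[100,-0.012,0,0.01,0,0,0.01],[100,-0.012,0,0.02,0,0,0],[100,0,0,0.03,0,0,0],[100,0,0,0.03,0,0,0],[100,0,0,0.03,0,0,0],[100,0,0,0.03,0,0,0],[100,0,0,0.02,0,0,0],[100,0,0,0.01,0,0,0],[100,0,0,0.01,0,0,0],[100,0,0,0,0,0,0]]]' --grip_force 50

```text
t: 3.95
tcp_pos: [0.4572, -0.1498, 0.0624]
orientation: [1.0, -0.005, -0.0, -0.0]
wrist_force: [0.4, -0.7, -0.4]
grip_width: 0.0881
finger_force: 0.0
```

```bash
python3 - <<'E'
from h import *
s=bot.observe();print(s["t"],s["tcp_pos"],s["wrist_force"])
c=wrist();pickle.dump(c,open("w2.pkl","wb"))
cv2.imwrite("pics/w2.png",cv2.resize(c["image"][:,:,::-1],(768,576),interpolation=cv2.INTER_CUBIC))
E
```

```text
3.95 [ 0.45723814 -0.14977885  0.06237977] [ 0.41494051 -0.70124653 -0.39643683]
```

View pics/w2.png

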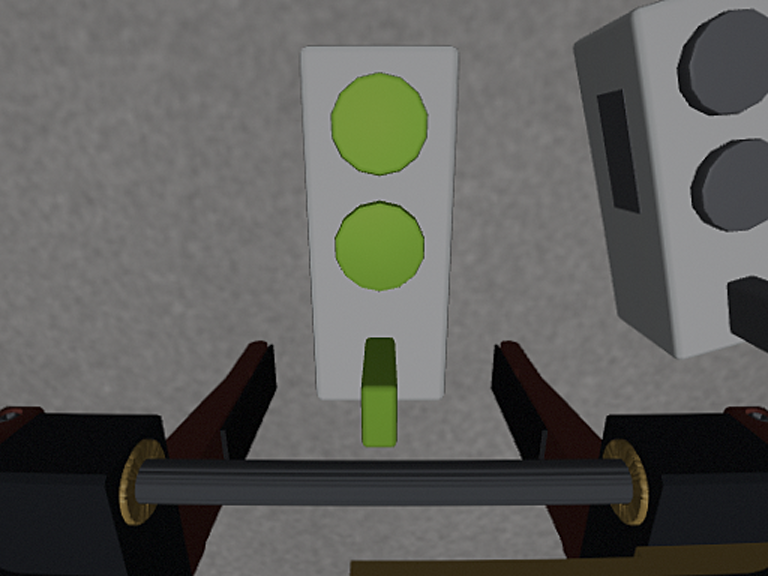

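The tab sits centrally between the fingers, with its top at (362..397, 388..446) and the block's axis vertical at column ~380. I'll check the fit numerically before closing.

```bash
python3 - <<'E'
from h import *
c=pickle.load(open("w2.pkl","rb"))
P=[[.07,.028,.055],[.07,-.028,.055],[-.07,-.028,.055],[-.07,.028,.055],[-.038,.006,.097],[-.038,-.006,.097],[-.062,-.006,.097],[-.062,.006,.097]]
U=up((300,46),(459,46),(444,399),(317,399),(362,387),(397,387),(397,446),(362,446))
x,r=fit([(c,np.array(P),U)],[.507,-.149,0]);print(x,r.round(1).tolist())
s=bot.observe();print(pose(x,[-.05,0,.08])[0]-s["tcp_pos"],R.from_quat(s["orientation"]).as_euler("xyz"))
E
```

```text
[ 0.50774394 -0.14963771 -0.00960326] [[-1.9, -3.8], [2.0, -3.9], [0.9, 2.5], [-0.9, 2.4], [-1.0, -0.3], [0.8, -0.3], [0.3, 2.3], [-0.2, 2.3]]
[0.00010681 0.00071047 0.01715581] [ 3.14149467e+00 -2.13901672e-04 -1.02688314e-02]
```

arm_command --series '[[[0,0,0,0,0,0,0],[0,0,0,0,0,0,0],[0,0,0,0,0,0,0],[0,0,0,0,0,0,0],[0,0,0,0,0,0,0],[0,0,0,0,0,0,0],[0,0,0,0,0,0,0],[0,0,0,0,0,0,0],[0,0,0,0,0,0,0],[0,0,0,0,0,0,0]]]' --grip_force 55

```text
t: 5.25
tcp_pos: [0.4574, -0.1496, 0.0626]
orientation: [1.0, -0.005, -0.0, -0.0]
wrist_force: [0.4, 1.5, -0.4]
grip_width: 0.0119
finger_force: 55.0
```

arm_command --series '[[[0,0,0,-0.005,0,0,0],[0,0,0,-0.01,0,0,0],[0,0,0,-0.015,0,0,0],[0,0,0,-0.02,0,0,0],[0,0,0,-0.02,0,0,0],[0,0,0,-0.02,0,0,0],[0,0,0,-0.01,0,0,0],[0,0,0,0,0,0,0],[0,0,0,0,0,0,0],[0,0,0,0,0,0,0]]]'

```text
t: 6.5
tcp_pos: [0.457, -0.1497, 0.1619]
orientation: [1.0, -0.005, -0.001, -0.0]
wrist_force: [-0.5, 0.6, -5.7]
grip_width: 0.0116
finger_force: 55.0
```

arm_command --series '[[[0,0,-0.01,-0.01,0,0,0],[0,0,-0.02,-0.015,0,0,0],[0,0,-0.03,-0.015,0,0,0],[0,0,-0.03,-0.015,0,0,0.039],[0,0,-0.03,-0.015,0,0,0.039],[0,0,-0.03,-0.01,0,0,0.039],[0,0,-0.02,-0.01,0,0,0],[0,0,-0.01,0,0,0,0],[0,0,0,0,0,0,0],[0,0,0,0,0,0,0]]]'

```text
t: 7.75
tcp_pos: [0.4659, 0.0289, 0.2522]
orientation: [0.998, -0.064, -0.001, 0.0]
wrist_force: [0.8, -0.1, -5.9]
grip_width: 0.0115
finger_force: 55.0
```

```bash
python3 - <<'E'
from h import *
s=bot.observe();print(s["t"],s["tcp_pos"],s["wrist_force"])
c=wrist();pickle.dump(c,open("w3.pkl","wb"))
cv2.imwrite("pics/w3.png",cv2.resize(c["image"][:,:,::-1],(768,576),interpolation=cv2.INTER_CUBIC))
E
```

```text
7.75 [0.46589923 0.02890207 0.25220959] [ 0.84417825 -0.10157554 -5.91478121]
```

View pics/w3.png

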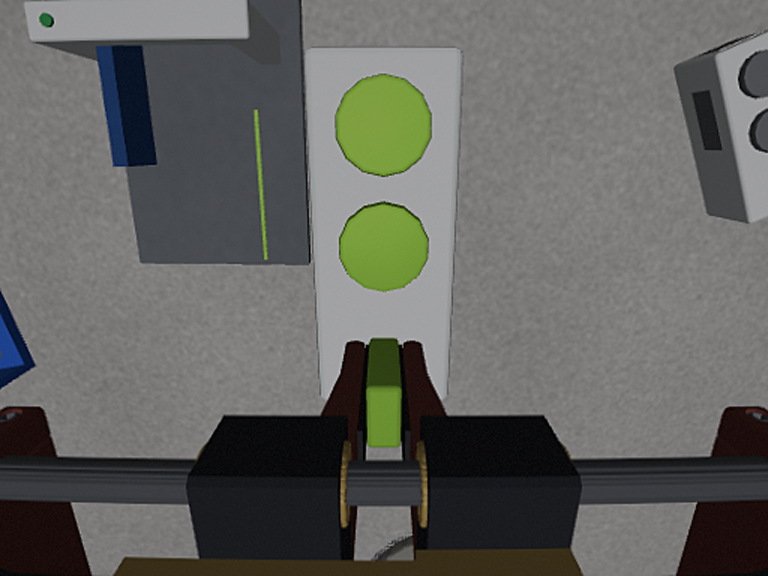

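The cassette hangs straight in the grip. The deck's rear edge runs (141,263) to (309,265), and the side fence's rear end has its foot at (156,165) and its outer top at (113,167).

```bash
python3 - <<'E'
from h import *
c=pickle.load(open("w3.pkl","rb"));c1=pickle.load(open("w1.pkl","rb"));t=pickle.load(open("c0.pkl","rb"))["top"]
P=np.array([[-.12,.08,.012],[-.12,-.08,.012],[-.03,.05,.012],[-.03,.062,.06]])
U=up((141,263),(309,265),(156,165),(113,167))
x,r=fit([(c,P,U)],[.586,.162,-.127]);print("w3",x,r.round(1).tolist())
x2,r=fit([(c,P,U),(c1,P[1:2],up((124,270))),(t,np.array([[-.12,.08,.012],[-.12,-.08,.012],[.12,-.08,.012]]),up((265,330),(334,341),(351,240)))],x);print("all",x2,r.round(1).tolist())
a,b=ray(c,up((301,30))[0],.012),ray(c,up((309,262))[0],.012);print("right edge yaw",np.arctan2(*(a-b)[1::-1]))
a,b=ray(c,up((141,263))[0],.012),ray(c,up((309,265))[0],.012);print("rear edge yaw",np.arctan2(*(a-b)[1::-1])-np.pi/2,np.linalg.norm(a-b))
s=bot.observe();M=T(s["tcp_pos"],s["orientation"]);yt=np.arctan2(M[1,0],M[0,0]);print("tool yaw",yt)
g=pose(x,[-.115,.012,.12])[0];print(g, M[:3,:3].T@(g-M[:3,3]))
E
```

```text
w3 [ 0.5863391   0.16178466 -0.13330918] [[-1.1, 0.8], [0.4, -0.1], [0.9, -0.3], [-0.3, -0.0]]
all [ 0.58682259  0.16176634 -0.12533862] [[-0.4, 0.9], [1.0, -0.9], [1.0, -0.4], [-0.2, -0.0], [-2.4, 0.7], [-0.7, 0.3], [0.1, 0.2], [0.3, -1.1]]
right edge yaw -0.1410174802752892
rear edge yaw -0.1416035821404913 0.15766692017721312
tool yaw -0.1286999787576484
[0.47395441 0.18896338 0.12      ] [-0.01251653 -0.15997234  0.13212594]
```

arm_command --series '[[[0,-0.0025,-0.01,0,0,0,0.006],[0,-0.0025,-0.02,0,0,0,0],[0,-0.0025,-0.03,0.01,0,0,0],[0,-0.0025,-0.03,0.02,0,0,0],[0,-0.0025,-0.03,0.02,0,0,0],[0,0,-0.02,0.02,0,0,0],[0,0,-0.01,0.02,0,0,0],[0,0,-0.01,0.01,0,0,0],[0,0,0,0,0,0,0],[0,0,0,0,0,0,0]]]'

```text
t: 9.05
tcp_pos: [0.4757, 0.1898, 0.1533]
orientation: [0.998, -0.067, 0.0, -0.0]
wrist_force: [0.4, -0.1, -6.5]
grip_width: 0.0118
finger_force: 55.0
```

```bash
python3 - <<'E'
from h import *
s=bot.observe();print(s["t"],s["tcp_pos"],s["wrist_force"])
c=wrist();pickle.dump(c,open("w4.pkl","wb"))
cv2.imwrite("pics/w4.png",cv2.resize(c["image"][:,:,::-1],(768,576),interpolation=cv2.INTER_CUBIC))
E
```

```text
9.05 [0.47572044 0.18977112 0.15333283] [ 0.42943432 -0.10264004 -6.45077705]
```

View pics/w4.png

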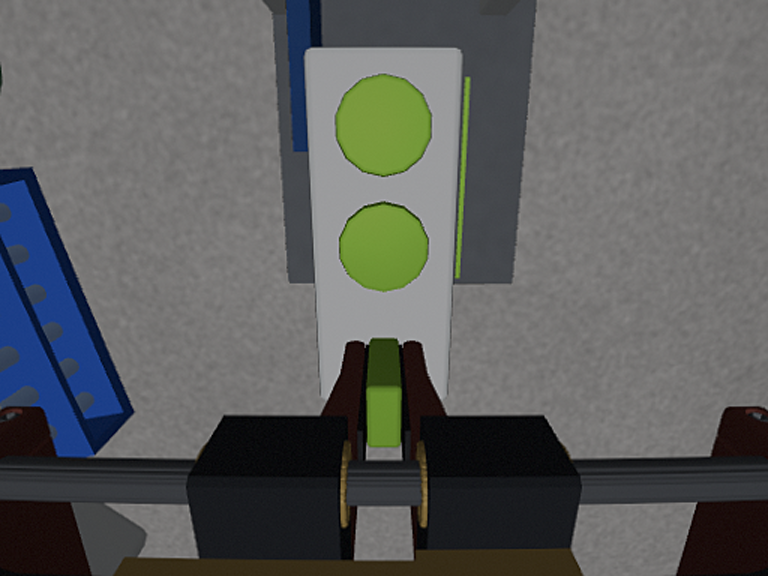

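The cassette hangs over the lane, parallel to the deck. The deck's rear corners are at (288,283) and (513,283), and the fence's outer rear top corner is at (293,151).

```bash
python3 - <<'E'
from h import *
c=pickle.load(open("w4.pkl","rb"));c3=pickle.load(open("w3.pkl","rb"))
P=np.array([[-.12,.08,.012],[-.12,-.08,.012],[-.03,.062,.06]]);U=up((288,283),(513,283),(293,151))
x,r=fit([(c,P,U)],[.586,.162,-.13]);print("w4",x,r.round(1).tolist())
P3=np.array([[-.12,.08,.012],[-.12,-.08,.012],[-.03,.05,.012],[-.03,.062,.06]])
U3=up((141,263),(309,265),(156,165),(113,167))
y,r=fit([(c,P,U),(c3,P3,U3)],x);print("both",y,r.round(1).tolist())
a,b=ray(c,up((535,5))[0],.012),ray(c,up((513,280))[0],.012);print("right edge yaw",np.arctan2(*(a-b)[1::-1]))
s=bot.observe();M=T(s["tcp_pos"],s["orientation"]);print("tool yaw",np.arctan2(M[1,0],M[0,0]))
for z in(x,y):
    d=s["tcp_pos"][:2]-z[:2];k,q=np.cos(z[2]),np.sin(z[2]);print("tcp in station",k*d[0]+q*d[1],-q*d[0]+k*d[1])
E
```

```text
w4 [ 0.58725451  0.16184348 -0.1341566 ] [[-0.1, 0.1], [0.4, 0.3], [-0.3, -0.2]]
both [ 0.58687664  0.16179537 -0.13424241] [[0.0, 0.5], [0.5, 0.6], [-0.1, 0.2], [-1.3, 0.3], [0.3, -0.5], [0.7, -0.8], [-0.5, -0.6]]
right edge yaw -0.12984755855842275
tool yaw -0.13423656265547132
tcp in station -0.11417816129425425 0.012621572716753179
tcp in station -0.11381121600097407 0.012710027557118878
```

arm_command --series '[[[0,0,0,0.01,0,0,0],[0,0,0,0.015,0,0,0],[0,0,0,0.015,0,0,0],[0,0,0,0.015,0,0,0],[0,0,0,0.01,0,0,0],[0,0,0,0.006,0,0,0],[0,0,0,0.004,0,0,0],[0,0,0,0.002,0,0,0],[0,0,0,0,0,0,0],[0,0,0,0,0,0,0]]]'

```text
t: 10.35
tcp_pos: [0.4755, 0.1901, 0.076]
orientation: [0.998, -0.067, 0.0, -0.0]
wrist_force: [0.8, 0.5, -6.5]
grip_width: 0.0117
finger_force: 55.0
```

arm_command --series '[[[0,0,0,0.001,0,0,0],[0,0,0,0,0,0,0],[0,0,0,0.001,0,0,0],[0,0,0,0,0,0,0],[0,0,0,0,0,0,0],[0,0,0,0,0,0,0],[0,0,0,0,0,0,0],[0,0,0,0,0,0,0],[0,0,0,0,0,0,0],[0,0,0,0,0,0,0]]]'

```text
t: 11.6
tcp_pos: [0.4757, 0.1903, 0.0746]
orientation: [0.998, -0.067, 0.001, -0.0]
wrist_force: [-1.9, -0.8, 5.6]
grip_width: 0.0117
finger_force: 55.0
```

arm_command --series '[[[0,0.005,0,0,0,0,0],[0,0.01,0,0,0,0,0],[0,0.012,0,0,0,0,0],[0,0.014,0,0,0,0,0],[0,0.014,0,0,0,0,0],[0,0.014,0,0,0,0,0],[0,0.012,0,0,0,0,0],[0,0.008,0,0,0,0,0],[0,0.004,0,0,0,0,0],[0,0,0,0,0,0,0]]]'

```text
t: 12.85
tcp_pos: [0.5687, 0.1782, 0.0746]
orientation: [0.998, -0.067, 0.001, -0.001]
wrist_force: [0.1, 0.4, 3.9]
grip_width: 0.012
finger_force: 55.0
```

Now approach the side fence (tool −y is toward station +y).

arm_command --series '[[[0,0,-0.002,0,0,0,0],[0,0,-0.002,0,0,0,0],[0,0,-0.002,0,0,0,0],[0,0,-0.001,0,0,0,0],[0,0,-0.0005,0,0,0,0],[0,0,0,0,0,0,0],[0,0,0,0,0,0,0],[0,0,0,0,0,0,0],[0,0,0,0,0,0,0],[0,0,0,0,0,0,0]]]'

```text
t: 14.1
tcp_pos: [0.5697, 0.1843, 0.0746]
orientation: [0.998, -0.067, 0.001, 0.0]
wrist_force: [-0.0, -3.0, 5.8]
grip_width: 0.0117
finger_force: 55.0
```

```bash
cat > f.py <<'E'
from h import *
s=bot.observe();M=T(s["tcp_pos"],s["orientation"])
a=-.1342;k,q=np.cos(a),np.sin(a);S=np.array([[k,q],[-q,k]])
print("t",s["t"],"F station",(S@s["wrist_force"][:2]).round(1),s["wrist_force"][2].round(1),"torque",s["wrist_torque"].round(2),"tcp st",(S@(s["tcp_pos"][:2]-[.5869,.1618])).round(4),s["tcp_pos"][2].round(4),"yaw",np.arctan2(M[1,0],M[0,0]).round(4),"pitch/roll",M[:2,2].round(4))
E
python3 f.py
```

```text
t 14.1 F station [ 0.4 -3. ] 5.8 torque [-0.53  0.46  0.04] tcp st [-0.0201  0.02  ] 0.0746 yaw -0.1341 pitch/roll [ 0.0022 -0.0007]
```

arm_command --series '[[[0,0,-0.0005,0,0,0,0],[0,0,-0.0005,0,0,0,0],[0,0,-0.0005,0,0,0,0],[0,0,0,0,0,0,0],[0,0,0,0,0,0,0],[0,0,0,0,0,0,0],[0,0,0,0,0,0,0],[0,0,0,0,0,0,0],[0,0,0,0,0,0,0],[0,0,0,0,0,0,0]]]'

```text
t: 15.35
tcp_pos: [0.5699, 0.1857, 0.0746]
orientation: [0.998, -0.067, 0.001, 0.0]
wrist_force: [-0.2, -2.8, 5.9]
grip_width: 0.0119
finger_force: 55.0
```

```bash
python3 f.py
```

```text
t 15.35 F station [ 0.2 -2.8] 5.9 torque [-0.55  0.45 -0.01] tcp st [-0.02    0.0215] 0.0746 yaw -0.1342 pitch/roll [ 0.0022 -0.0007]
```

arm_command --series '[[[0,0,-0.0005,0,0,0,0],[0,0,-0.0005,0,0,0,0],[0,0,0,0,0,0,0],[0,0.002,0,0,0,0,0],[0,0.002,0,0,0,0,0],[0,0.001,0,0,0,0,0],[0,0.001,0,0,0,0,0],[0,0,0,0,0,0,0],[0,0,0,0,0,0,0],[0,0,0,0,0,0,0]]]'

```text
t: 16.6
tcp_pos: [0.5748, 0.1864, 0.0746]
orientation: [0.998, -0.067, 0.0, 0.0]
wrist_force: [-5.2, -2.8, 9.2]
grip_width: 0.0116
finger_force: 55.0
```

```bash
python3 f.py
```

```text
t 16.6 F station [-4.7 -3.5] 9.2 torque [-0.42  1.   -0.32] tcp st [-0.0153  0.0227] 0.0746 yaw -0.1344 pitch/roll [ 0.0003 -0.0006]
```

arm_command --series '[[[0,0.0005,0,0,0,0,0],[0,0.0005,0,0,0,0,0],[0,0.0005,0,0,0,0,0],[0,0,-0.0005,0,0,0,0],[0,0,0,0,0,0,0],[0,0,0,0,0,0,0],[0,0,0,0,0,0,0],[0,0,0,0,0,0,0],[0,0,0,0,0,0,0],[0,0,0,0,0,0,0]]]'

```text
t: 17.85
tcp_pos: [0.5762, 0.1862, 0.0746]
orientation: [0.998, -0.067, -0.0, 0.001]
wrist_force: [-5.8, -3.8, 9.6]
grip_width: 0.012
finger_force: 55.0
```

```bash
python3 f.py
```

```text
t 17.85 F station [-5.2 -4.5] 9.6 torque [-0.55  1.11 -0.27] tcp st [-0.0139  0.0227] 0.0746 yaw -0.1347 pitch/roll [-0.0001 -0.0013]
```

arm_command --series '[[[0,0.0005,0,0,0,0,0],[0,0.0005,0,0,0,0,0],[0,0.0005,0,0,0,0,0],[0,0.0005,0,0,0,0,0],[0,0,0,0,0,0,0],[0,0,0,0,0,0,0],[0,0,0,0,0,0,0],[0,0,0,0,0,0,0],[0,0,0,0,0,0,0],[0,0,0,0,0,0,0]]]'

```text
t: 19.1
tcp_pos: [0.5781, 0.186, 0.0746]
orientation: [0.998, -0.067, -0.0, 0.001]
wrist_force: [-5.7, -3.6, 10.6]
grip_width: 0.0118
finger_force: 55.0
```

```bash
python3 f.py
```

```text
t 19.1 F station [-5.2 -4.3] 10.6 torque [-0.58  1.17 -0.32] tcp st [-0.012   0.0228] 0.0746 yaw -0.1346 pitch/roll [-0.0003 -0.0013]
```

Still sliding, since the force is constant and the arm follows fully. I'll continue in small steps.

arm_command --series '[[[0,0.0005,0,0,0,0,0],[0,0.0005,0,0,0,0,0],[0,0.0005,0,0,0,0,0],[0,0,0,0,0,0,0],[0,0,0,0,0,0,0],[0,0,0,0,0,0,0],[0,0,0,0,0,0,0],[0,0,0,0,0,0,0],[0,0,0,0,0,0,0],[0,0,0,0,0,0,0]]]'

```text
t: 20.35
tcp_pos: [0.5782, 0.1859, 0.0746]
orientation: [0.998, -0.067, -0.001, 0.001]
wrist_force: [-10.3, -3.3, 14.7]
grip_width: 0.0114
finger_force: 55.0
```

```bash
python3 f.py
```

```text
t 20.35 F station [-9.8 -4.6] 14.7 torque [-0.54  1.81 -0.24] tcp st [-0.0119  0.0227] 0.0746 yaw -0.1341 pitch/roll [-0.0024 -0.0018]
```

arm_command --series '[[[0,0.0005,-0.0005,0,0,0,0],[0,0.0005,-0.0005,-0.0005,0,0,0],[0,0.0005,-0.0005,0,0,0,0],[0,0,-0.0005,0,0,0,0],[0,0,-0.0005,0,0,0,0],[0,0,0,0,0,0,0],[0,0,0,0,0,0,0],[0,0,0,0,0,0,0],[0,0,0,0,0,0,0],[0,0,0,0,0,0,0]]]'

```text
t: 21.6
tcp_pos: [0.5782, 0.186, 0.0747]
orientation: [0.998, -0.067, -0.003, 0.003]
wrist_force: [-16.1, -9.8, 17.7]
grip_width: 0.0118
finger_force: 55.0
```

```bash
python3 f.py
```

```text
t 21.6 F station [-14.6 -11.9] 17.7 torque [-1.45  2.69 -0.2 ] tcp st [-0.0119  0.0228] 0.0747 yaw -0.1346 pitch/roll [-0.0062 -0.0056]
```

The push holds, but the wrist leans about 0.35° toward the fences. I'll level it with a counter-turn and add a little more push.

arm_command --series '[[[0,0,-0.0005,0,0.003,0.003,0],[0,0.0003,-0.0005,0,0.003,0.003,0],[0,0,0,0,0,0,0],[0,0,0,0,0,0,0],[0,0,0,0,0,0,0],[0,0,0,0,0,0,0],[0,0,0,0,0,0,0],[0,0,0,0,0,0,0],[0,0,0,0,0,0,0],[0,0,0,0,0,0,0]]]'

```text
t: 22.85
tcp_pos: [0.5783, 0.186, 0.0746]
orientation: [0.998, -0.068, -0.0, 0.001]
wrist_force: [-15.9, -9.9, 21.1]
grip_width: 0.0118
finger_force: 55.0
```

```bash
python3 f.py; python3 - <<'E'
from h import *
c=wrist();a=c["image"];b=capture("side")["image"][110:300,110:366]
cv2.imwrite("pics/e1.png",np.hstack([cv2.resize(a,(400,300)),cv2.resize(b,(400,300),interpolation=cv2.INTER_CUBIC)])[:,:,::-1])
E
```

```text
t 22.85 F station [-14.4 -11.9] 21.1 torque [-2.24  3.47 -0.13] tcp st [-0.0118  0.0228] 0.0746 yaw -0.1352 pitch/roll [-0.0007 -0.0021]
```

View pics/e1.png

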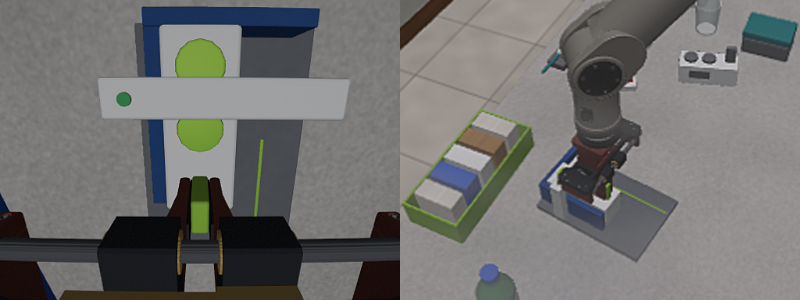

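The cassette is in the corner, its front against the back fence and its left side along the side fence, and the wrist is nearly level again. I'll trim it with a bit less down force and a bit more side push.

arm_command --series '[[[0,0.0005,-0.0005,-0.0005,0.002,0.001,0],[0,0,-0.0005,-0.0005,0,0,0],[0,0,-0.0005,0,0,0,0],[0,0,0,0,0,0,0],[0,0,0,0,0,0,0],[0,0,0,0,0,0,0],[0,0,0,0,0,0,0],[0,0,0,0,0,0,0],[0,0,0,0,0,0,0],[0,0,0,0,0,0,0]]]'

```text
t: 24.2
tcp_pos: [0.5783, 0.186, 0.0746]
orientation: [0.998, -0.068, -0.001, 0.001]
wrist_force: [-16.6, -12.6, 15.8]
grip_width: 0.0117
finger_force: 55.0
```

```bash
python3 f.py
```

```text
t 24.2 F station [-14.7 -14.7] 15.8 torque [-2.52  3.34 -0.13] tcp st [-0.0118  0.0228] 0.0746 yaw -0.1356 pitch/roll [-0.0013 -0.0021]
```

```bash
python3 -c "
from station import bot
print(bot.hand_in())"; python3 f.py
```

```text
the job is handed in; nothing more can be done
None
the job is handed in; nothing more can be done
```

The job is handed in after about 24 s on the robot's clock: the lime cassette sits flat in the fence corner and is still gripped, with about 15 N measured at the wrist toward each fence (less a few N of drag at the faces), and nothing else was touched.

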